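# Tighten the flour mill's cover down evenly

## Robot

A 7-joint arm with a two-finger parallel gripper is mounted at the origin on the work surface. World frame = base frame: x ahead of the robot, y to its left, z up, the work surface at z = 0. Lengths are in m, angles in rad, forces in N, time in s.
With the tool pointing down it reaches from about 0.425 to 0.875 m from the base axis. Payload 4.7 kg.
Tool frame: the origin (TCP) lies on the centre line of the jaws, within the pads' length; the fingertips stand ahead of it and the grasp point (between the pads) lies 2 mm behind it (nose_length is the z of the fingertips in the tool frame, in m); z points along the fingers, y is the line along which they close (so a half turn about z gives the same grasp; the last joint's range is limited). The gripper opens to 87 mm and grips with 3 to 60 N. Pads are 19 mm wide; open, the fingers measure 117 mm over their backs; the gripper's body (75 mm by 190 mm) begins 51 mm behind the grasp point.
Start: joints at [-1.207, 0.321, -0.07, 1.45, 0.023, 1.371, -0.057], TCP at [0.223, 0.611, 0.24] pointing down, gripper open.
Joint ranges: [-2.86, 2.86], [-0.3, 2.09], [-1.38, 1.24], [0.06, 2.45], [-1.56, 4.7], [0.09, 2.05], [-2.69, 2.69]. Speed limits (rad/s): [2.57, 2.57, 3.14, 3.14, 3.14, 3.14, 3.14].

## Interface

Orientations are given as a rotation vector (axis times angle).
In Python, from bench import * gives the robot as it stands.
- The arm moves only by the tool send_rows, never from a script. Its arguments are lists of equal length, an entry for each row: "xyz": the shift along the tool's x, y, z in mm, a list of three; "dr": the turn, a rotation vector about the tool's x, y, z in rad, a list of three. A call has exactly 10 rows; each row is the pose to reach, as a shift and turn from the pose commanded when the call began, along the tool's axes at that moment; what a row does not reach only later rows make up. A row lasts 1/12 s, in which the tool goes at most 41.7 mm and 7.16 degrees, less where a joint would pass 70% of its speed; a pose out of reach is approached as far as the arm can. A call with a gripper value outside its range is refused whole. "jaw" is the finger opening in mm, from 0 to 87, set as the call begins (left out, the last holds). The fingers move at their own pace and stop on an object; "grip_force" is the grip in N (left out, the last holds). Time passes only in rows, so rows that repeat a pose let the fingers close, or fill a call up. It gives the time, the measured TCP pose, the force, the opening and the grip force at its end, in the units of the state.
- get_state(): the state, without advancing time (a new reading comes with each control period).
- get_image(name): name is "scene" or "top"; returns the picture (420x560x3 uint8, red, green, blue); there is no depth.
- calibration(name): a dict with "vfov" (degrees; the focal length in pixels is half the picture's height over the tangent of half this angle, whatever the lens; pixels are square), "cx", "cy" (the principal point, pixels), "rvec" (rotation vector, rad) and "tvec" (3), from world to camera coordinates, as OpenCV has them. Camera axes: x right, y down, z forward; pixel columns grow to the right and rows downward; lengths in m; the calibration is good to about 2 mm. A picture is of the moment at which its call begins. calibration takes no time and is no camera call.
- close_job(): hands the job in; it is judged then, once.
The state is a dict: "time": time; "joint_positions": joint angles; "qd": joint speeds; "joint_torque": joint torques, N m; "position": TCP position; "tool_rot": TCP orientation; "ft_force": force on the tool from outside, world axes, zero at the start; "torque": the same for the moment, N m; "grip_width": opening from 0.0 (shut) to 1.0 (fully open); "grip_force": force on a finger pad.
Only numpy, scipy, OpenCV 4.12 (cv2) and the standard library are available. Lean on these libraries where they do the work, as an engineer would, in place of code of your own. Each camera call takes 0.05 s, during which the arm holds its last target. There are 200 camera calls.

## Task

The cover of the flour mill lies loose on its springy gasket under four red knobs. Screw it down evenly: first turn every knob clockwise by only 30 to 40 degrees, doing one diagonal pair before the other, then bring all four up snug so that the cover sits level and firmly down on its hard seat, without letting it tip on the way. Do not force any knob, as too much pressure cracks the window, and leave the other kitchen things where they are.

Things in the scene. Friction and masses are not known exactly. Their poses are not given: they have to be found in the camera images.
- mill: countertop flour mill: wooden box 206 x 206 mm with a steel rim on top, fixed in its place on a chopping board; origin under its centre, z up, -x is the side with the steel chute. The top of the rim is 134 mm above the origin. Inside the rim lie four springy gasket pads and, lower, the hard metal seat for the cover, 125.1 to 127.3 mm above the origin (differs each time, cannot be seen)
- cover: loose square cover, 168 x 168 x 8 mm, aluminium frame with a glass window, about 0.25 kg, inside the mill's rim; origin under its centre. It starts 129 to 130 mm above the mill's origin, lying on the gasket pads (about 0.6 N per mm each), and is to be pulled 2 to 5 mm down onto the seat. The window cracks if a knob presses on it with over 25 N or if it tips over 0.025 rad
- knob_a: red bar knob on the screw at the cover's +x +y corner in the mill's frame (62 mm from the centre in x and y; diagonal pairs are a-c and b-d); origin in the middle of the underside of its 36 mm washer, z up along the screw, x along the bar. Clockwise from above screws it down 3 mm per rad; it starts 0 to 1.2 mm above the cover and stays where it is left
- grip_a (a point): point to grip on that knob, on the screw axis 36 mm above its washer's underside: the bar there is 12 mm thick, 48 mm long, from 22 to 46 mm high, on an 11 mm stem. While turning it resists with 0.05 Nm when loose, up to 0.1 Nm against the gasket, about 0.15 to 0.2 Nm when snug on the seat; past the seat its pressure grows by about 5 N per 0.1 rad
- knob_b: red bar knob on the screw at the cover's -x +y corner in the mill's frame (62 mm from the centre in x and y; diagonal pairs are a-c and b-d); origin in the middle of the underside of its 36 mm washer, z up along the screw, x along the bar. Clockwise from above screws it down 3 mm per rad; it starts 0 to 1.2 mm above the cover and stays where it is left
- grip_b (a point): point to grip on that knob, on the screw axis 36 mm above its washer's underside: the bar there is 12 mm thick, 48 mm long, from 22 to 46 mm high, on an 11 mm stem. While turning it resists with 0.05 Nm when loose, up to 0.1 Nm against the gasket, about 0.15 to 0.2 Nm when snug on the seat; past the seat its pressure grows by about 5 N per 0.1 rad
- knob_c: red bar knob on the screw at the cover's -x -y corner in the mill's frame (62 mm from the centre in x and y; diagonal pairs are a-c and b-d); origin in the middle of the underside of its 36 mm washer, z up along the screw, x along the bar. Clockwise from above screws it down 3 mm per rad; it starts 0 to 1.2 mm above the cover and stays where it is left
- grip_c (a point): point to grip on that knob, on the screw axis 36 mm above its washer's underside: the bar there is 12 mm thick, 48 mm long, from 22 to 46 mm high, on an 11 mm stem. While turning it resists with 0.05 Nm when loose, up to 0.1 Nm against the gasket, about 0.15 to 0.2 Nm when snug on the seat; past the seat its pressure grows by about 5 N per 0.1 rad
- knob_d: red bar knob on the screw at the cover's +x -y corner in the mill's frame (62 mm from the centre in x and y; diagonal pairs are a-c and b-d); origin in the middle of the underside of its 36 mm washer, z up along the screw, x along the bar. Clockwise from above screws it down 3 mm per rad; it starts 0 to 1.2 mm above the cover and stays where it is left
- grip_d (a point): point to grip on that knob, on the screw axis 36 mm above its washer's underside: the bar there is 12 mm thick, 48 mm long, from 22 to 46 mm high, on an 11 mm stem. While turning it resists with 0.05 Nm when loose, up to 0.1 Nm against the gasket, about 0.15 to 0.2 Nm when snug on the seat; past the seat its pressure grows by about 5 N per 0.1 rad
- bowl: glass mixing bowl, 210 mm across, 95 high, origin under its centre; leave alone
- measuring_cup: clear measuring cup with a flat handle, origin under its centre; leave alone
- scoop: small blue scoop with a flat handle, origin under its centre; leave alone
- salt_box: round wooden salt box, 92 mm across, 69 high, origin under its centre; leave alone
- butter: yellow butter pack, 65 x 115 x 40 mm, origin under its centre; leave alone

How it is judged:
By the outcome, as a careful person would: the job done as asked, in the order asked, and still so for the second after the job is handed in, with the robot touching nothing.
It also fails if it takes over 72 s, if anything falls off the work surface, if the arm or the gripper's body presses on something with over 40 N, if the wrist force passes 120 N, or if a joint passes its speed limit or range.

## Working session

There is one attempt and no reset: what is moved stays moved. The work goes in short steps, Python scripts to look and compute and a tool call to move; the robot and the scene stay as the last step left them, time stands still between calls to the robot, and variables do not carry over. Pictures are saved under pics/ and viewed, at most 10 in all, crops included, and the job is handed in when it is done.

Besides the shell and the picture viewer there is one more tool, called as name(argument=value, ...) on one line, values as JSON. send_rows: Moves the arm, as the interface text tells. Its arguments: {"type":"object","properties":{"xyz":{"type":"array"},"dr":{"type":"array"},"jaw":{"type":"number"},"grip_force":{"type":"number"}},"required":["xyz","dr"]}

```bash
mkdir -p pics; ls; python3 - <<'E'
from bench import *
import cv2,numpy as np
for n in("scene","top"):
    im=get_image(n); cv2.imwrite(f"pics/{n}0.png",im[...,::-1]); print(n,calibration(n))
s=get_state();print(s)
try: print(nose_length)
except Exception as e: print(e)
E
```

```text
pics
scene {'vfov': 48.06689433519614, 'cx': 281.29472111532306, 'cy': 208.55612831959527, 'rvec': array([ 2.44846103,  0.96381442, -0.26174484]), 'tvec': array([-0.40659336, -0.2387262 ,  1.41271494])}
top {'vfov': 42.261437791563225, 'cx': 275.78596021840156, 'cy': 201.08649678626654, 'rvec': array([ 2.15622291, -2.13461094,  0.17581513]), 'tvec': array([-0.00939054,  0.55404555,  1.32519104])}
{'time': 0.1, 'joint_positions': array([-1.20689328,  0.32173655, -0.07011014,  1.45153784,  0.02260495,
        1.37084388, -0.05685637]), 'qd': array([-0.00106069, -0.00057281, -0.00037863, -0.00299841, -0.00116867,
       -0.00190572,  0.00106548]), 'joint_torque': array([ 2.61859223e-04, -4.92570412e+01, -4.05372335e-01, -3.13399279e+01,
       -6.40745298e-02,  3.94979480e-02,  8.16805209e-05]), 'position': array([0.22263185, 0.61017763, 0.2385867 ]), 'tool_rot': array([-5.46486319e-01, -3.09348046e+00,  2.71002649e-03]), 'ft_force': array([-0.01791687, -0.51288842, -0.39325285]), 'torque': array([ 0.01576054,  0.02039395, -0.06473224]), 'grip_force': 0.0, 'grip_width': 0.9978298608834536}
0.017
```

View pics/scene0.png

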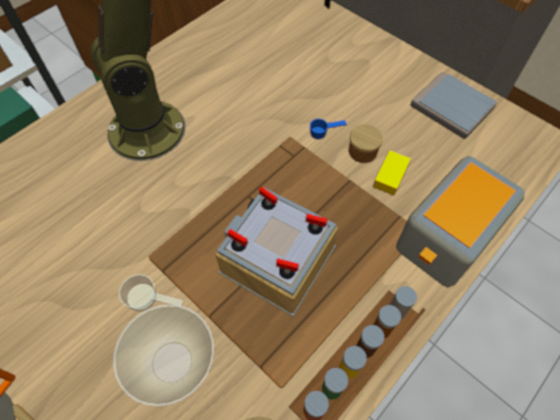

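View pics/top0.png

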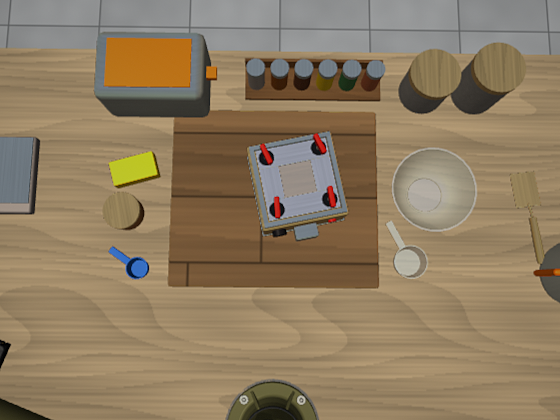

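The top view has the four knobs at about (265,155), (277,207), (331,197) and (319,144), with the chute towards the robot, so these are a, b, c and d. The scene view shows the same knobs at about (316,221), (268,196), (237,239) and (288,266). I'll triangulate the red blobs next.

```bash
cat >h.py <<'E'
from bench import *
import cv2,numpy as np
from scipy.spatial.transform import Rotation as R
def cal(n):
    c=calibration(n); f=210/np.tan(np.radians(c["vfov"]/2))
    K=np.array([[f,0,c["cx"]],[0,f,c["cy"]],[0,0,1]]); M=cv2.Rodrigues(c["rvec"])[0]
    return K,M,np.array(c["tvec"])
def ray(n,uv,z):
    K,M,t=cal(n); o=-M.T@t; d=M.T@np.linalg.inv(K)@np.array([uv[0],uv[1],1.]); return o+d*(z-o[2])/d[2]
def reds(n,im,box):
    r,g,b=[im[...,i].astype(int) for i in range(3)]
    m=((r>110)&(g<70)&(b<70)).astype(np.uint8)
    x0,y0,x1,y1=box; k=np.zeros_like(m); k[y0:y1,x0:x1]=m[y0:y1,x0:x1]
    N,L,S,C=cv2.connectedComponentsWithStats(k)
    return [(C[i],S[i,4],np.argwhere(L==i)[:,::-1]) for i in range(1,N) if S[i,4]>25]
def tri(u,v):
    P=[k@np.c_[M,t] for k,M,t in (cal("top"),cal("scene"))]
    X=cv2.triangulatePoints(P[0],P[1],np.float64(u).reshape(2,1),np.float64(v).reshape(2,1)); return (X[:3]/X[3]).ravel()
BT=(235,120,360,235); BS=(210,175,345,290)
E
python3 - <<'E'
from h import *
T=reds("top",get_image("top"),BT);S=reds("scene",get_image("scene"),BS)
ref={'a':((265,155),(316,221)),'b':((277,207),(268,196)),'c':((331,197),(237,239)),'d':((319,144),(288,266))}
X={}
for k,(p,q) in ref.items():
    t=min(T,key=lambda c:np.hypot(*(c[0]-p)));s=min(S,key=lambda c:np.hypot(*(c[0]-q)))
    X[k]=tri(t[0],s[0]); 
    W=np.array([ray("top",px,X[k][2])[:2] for px in t[2]]);w,V=np.linalg.eigh(np.cov(W.T));v=V[:,1]
    W2=np.array([ray("scene",px,X[k][2])[:2] for px in s[2]]);w2,V2=np.linalg.eigh(np.cov(W2.T));v2=V2[:,1]
    print(k,t[0].round(1),t[1],s[0].round(1),s[1],X[k].round(4),'ang',np.degrees(np.arctan2(v[1],v[0])).round(1),np.degrees(np.arctan2(v2[1],v2[0])).round(1),np.ptp(W@v).round(3))
A=np.array([X[k] for k in'abcd']);c=A.mean(0)
L=np.array([[62,62],[-62,62],[-62,-62],[62,-62]])/1e3
z=((A-c)[:,0]+1j*(A-c)[:,1])@np.conj(L[:,0]+1j*L[:,1]);yaw=np.angle(z);sc=abs(z)/(np.abs(L)**2).sum()
print('c',c,'yaw',np.degrees(yaw),'scale',sc)
r=R.from_euler('z',yaw).as_matrix()[:2,:2]
print((L@r.T+c[:2]).round(4))
E
```

```text
a [265.6 153. ] 104 [316.3 218.6] 103 [0.6395 0.0216 0.1984] ang -155.1 -153.0 0.049
b [276.6 207. ] 107 [267.  193.5] 100 [ 0.5162 -0.0048  0.1989] ang -175.7 -177.8 0.045
c [331.2 196. ] 108 [236.9 236. ] 106 [ 0.5428 -0.1263  0.1973] ang -169.9 -169.2 0.046
d [319.5 142.7] 108 [286.9 263.7] 111 [ 0.665  -0.1006  0.1978] ang -153.5 -153.5 0.049
c [ 0.59088893 -0.05252222  0.19809128] yaw 12.027730320743967 scale 1.0082945931506446
[[ 0.6386  0.021 ]
 [ 0.5173 -0.0048]
 [ 0.5432 -0.1261]
 [ 0.6644 -0.1002]]
```

```bash
cat >>h.py <<'E'
K={'a':(.6390,.0212),'b':(.5168,-.0048),'c':(.5430,-.1262),'d':(.6646,-.1004)}
def head(s):
    x=R.from_rotvec(s["tool_rot"]).as_matrix()[:,0]; return np.degrees(np.arctan2(x[1],x[0]))%360
def plan(xy,z,h):
    s=get_state(); M=R.from_rotvec(s["tool_rot"]).as_matrix()
    d=M.T@(np.array([*xy,z])-s["position"])*1e3
    print('t',s["time"],'pos',s["position"].round(4),'h',head(s).round(2),'tilt',np.degrees(np.arccos(-M[2,2])).round(2),'F',s["ft_force"].round(2),'T',s["torque"].round(3),'q7',s["joint_positions"][6].round(2),s["grip_width"].round(3),s["grip_force"])
    print('shift',d.round(1),'drz',-np.radians(h-head(s)).round(3))
E
python3 -c "
from h import *
plan(K['a'],.245,205)"
```

```text
Traceback (most recent call last):
  File "h.py", line 26, in plan
    print('t',s["time"],'pos',s["position"].round(4),'h',head(s).round(2),'tilt',np.degrees(np.arccos(-M[2,2])).round(2),'F',s["ft_force"].round(2),'T',s["torque"].round(3),'q7',s["joint_positions"][6].round(2),s["grip_width"].round(3),s["grip_force"])
                                                                                                                                                                                                                   ^^^^^^^^^^^^^^^^^^^^^
AttributeError: 'float' object has no attribute 'round'
```

```bash
sed -i 's/s\["grip_width"\].round(3)/round(s["grip_width"],3)/' h.py
python3 -c "
from h import *
plan(K['a'],.245,205)"
```

```text
t 0.2 pos [0.2227 0.6103 0.2389] h 159.96 tilt 0.07 F [-0.16 -0.61 -0.55] T [ 0.028 -0.036  0.015] q7 -0.06 1.001 0.0
shift [-593.  -410.8   -5.6] drz -0.786
```

send_rows(xyz=[[-35, -24, -8], [-70, -48, -8], [-105, -72, -8], [-140, -96, -8], [-175, -120, -8], [-210, -145, -8], [-245, -169, -8], [-280, -193, -8], [-310, -214, -8], [-340, -235, -8]], dr=[[0, 0, -0.08], [0, 0, -0.16], [0, 0, -0.24], [0, 0, -0.32], [0, 0, -0.4], [0, 0, -0.48], [0, 0, -0.56], [0, 0, -0.64], [0, 0, -0.72], [0, 0, -0.786]], jaw=45, grip_force=30)

```text
time: 1.03
position: [0.4627, 0.2709, 0.2477]
tool_rot: [-0.684, 3.066, -0.0]
ft_force: [1.5, 0.2, 0.3]
grip_width: 0.521
grip_force: 0.0
```

```bash
python3 -c "
from h import *
plan(K['a'],.245,205)"
```

```text
t 1.0333 pos [0.4627 0.2709 0.2477] h 205.17 tilt 0.03 F [1.55 0.18 0.32] T [ 0.125 -0.011  0.024] q7 1.44 0.521 0.0
shift [ -53.3 -301.     2.8] drz 0.003
```

send_rows(xyz=[[-7, -37, 1], [-13, -75, 2], [-20, -113, 2], [-27, -150, 2], [-33, -188, 3], [-40, -226, 3], [-47, -263, 3], [-53, -301, 3], [-53, -301, 3], [-53, -301, 3]], dr=[[0, 0, 0], [0, 0, 0], [0, 0, 0], [0, 0, 0], [0, 0, 0], [0, 0, 0], [0, 0, 0], [0, 0, 0], [0, 0, 0], [0, 0, 0]])

```text
time: 1.87
position: [0.6373, 0.0195, 0.2439]
tool_rot: [0.671, -3.068, 0.002]
ft_force: [-0.2, 0.8, 0.4]
grip_width: 0.518
grip_force: 0.0
```

```bash
python3 -c "
from h import *
im=get_image('top');cv2.imwrite('pics/t1.png',cv2.resize(im[90:270,200:400,::-1],None,fx=3,fy=3))
im=get_image('scene');cv2.imwrite('pics/s1.png',cv2.resize(im[130:310,180:400,::-1],None,fx=3,fy=3))
plan(K['a'],.189,205)"
```

```text
t 1.9667 pos [0.6365 0.0239 0.2441] h 205.03 tilt 0.08 F [0.17 0.35 0.12] T [0.097 0.003 0.002] q7 2.01 0.518 0.0
shift [-1.1 -3.6 55.1] drz 0.001
```

View pics/s1.png

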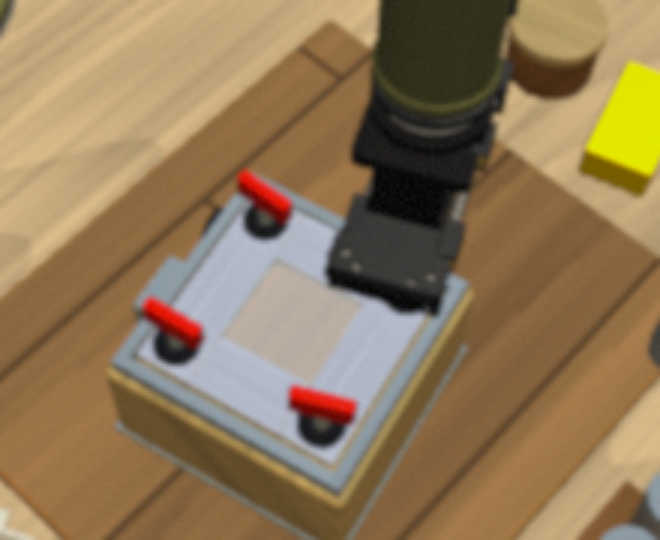

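The gripper sits directly over knob a, hiding it at crop (390,270), and the other three knobs are clear. I'll go down onto a.

send_rows(xyz=[[-1, -4, 10], [-1, -4, 25], [-1, -4, 40], [-1, -4, 50], [-1, -4, 55], [-1, -4, 55], [-1, -4, 55], [-1, -4, 55], [-1, -4, 55], [-1, -4, 55]], dr=[[0, 0, 0], [0, 0, 0], [0, 0, 0], [0, 0, 0], [0, 0, 0], [0, 0, 0], [0, 0, 0], [0, 0, 0], [0, 0, 0], [0, 0, 0]])

```text
time: 2.8
position: [0.6399, 0.0197, 0.1904]
tool_rot: [-0.679, 3.066, -0.0]
ft_force: [0.2, 0.4, -1.4]
grip_width: 0.518
grip_force: 0.0
```

send_rows(xyz=[[0, 0, 0], [0, 0, 0], [0, 0, 0], [0, 0, 0], [0, 0, 0], [0, 0, 0], [0, 0, 0], [0, 0, 0], [0, 0, 0], [0, 0, 0]], dr=[[0, 0, 0], [0, 0, 0], [0, 0, 0], [0, 0, 0], [0, 0, 0], [0, 0, 0], [0, 0, 0], [0, 0, 0], [0, 0, 0], [0, 0, 0]], jaw=0)

```text
time: 3.63
position: [0.6392, 0.0205, 0.1895]
tool_rot: [0.681, -3.067, -0.002]
ft_force: [-1.7, 2.2, -0.1]
grip_width: 0.135
grip_force: 30.0
```

```bash
python3 -c "
from h import *
plan(K['a'],.189,170)"
```

```text
t 3.6333 pos [0.6392 0.0205 0.1895] h 205.03 tilt 0.06 F [-1.72  2.17 -0.1 ] T [0.545 0.413 0.045] q7 2.03 0.135 29.999842699617147
shift [-0.1  0.8  0.5] drz 0.611
```

send_rows(xyz=[[0, 0, 0.2], [0, 0, 0.5], [0, 0, 0.8], [0, 0, 1.1], [0, 0, 1.4], [0, 0, 1.6], [0, 0, 1.7], [0, 0, 1.8], [0, 0, 1.8], [0, 0, 1.8]], dr=[[0, 0, 0.08], [0, 0, 0.17], [0, 0, 0.26], [0, 0, 0.35], [0, 0, 0.44], [0, 0, 0.52], [0, 0, 0.58], [0, 0, 0.611], [0, 0, 0.611], [0, 0, 0.611]])

```text
time: 4.47
position: [0.6392, 0.0199, 0.1877]
tool_rot: [-0.272, -3.129, -0.0]
ft_force: [-1.4, 1.9, 1.1]
grip_width: 0.137
grip_force: 30.0
```

```bash
python3 -c "
from h import *
plan(K['c'],.24,190)"
```

```text
t 4.4667 pos [0.6392 0.0199 0.1877] h 170.05 tilt 0.03 F [-1.45  1.93  1.07] T [ 0.315  0.489 -0.015] q7 1.44 0.137 30.00013587065041
shift [  69.6 -160.6  -52.2] drz -0.348
```

send_rows(xyz=[[0, 0, 0], [0, 0, 0], [0, 0, 0], [0, 0, -20], [0, 0, -52], [14, -32, -52], [28, -64, -52], [42, -97, -52], [56, -129, -52], [70, -161, -52]], dr=[[0, 0, 0], [0, 0, 0], [0, 0, 0], [0, 0, 0], [0, 0, 0], [0, 0, -0.07], [0, 0, -0.14], [0, 0, -0.21], [0, 0, -0.28], [0, 0, -0.348]], jaw=45)

```text
time: 5.3
position: [0.5416, -0.1286, 0.24]
tool_rot: [-0.277, 3.128, -0.001]
ft_force: [0.9, -1.3, 0.7]
grip_width: 0.511
grip_force: 0.0
```

```bash
python3 -c "
from h import *
im=get_image('top')
for c in reds('top',im,BT):
    W=np.array([ray('top',px,.198)[:2] for px in c[2]]);w,V=np.linalg.eigh(np.cov(W.T));v=V[:,1]
    print(c[0].round(1),c[1],W.mean(0).round(4),np.degrees(np.arctan2(v[1],v[0]))%180)
plan(K['c'],.189,190)"
```

```text
[319.5 142.7] 107 [ 0.6651 -0.1003] 26.69561013648797
[265.6 153.5] 104 [0.6385 0.0215] 169.80152822092913
[276.6 207. ] 108 [ 0.5166 -0.0045] 3.8452167542846496
t 5.35 pos [ 0.5373 -0.1372  0.2405] h 189.7 tilt 0.25 F [-3.93 -5.67 -0.96] T [-0.388  0.405 -0.036] q7 1.99 0.513 0.0
shift [-7.6 10.1 51.4] drz -0.005
```

send_rows(xyz=[[0, 0, 0], [0, 0, 0], [0, 0, 0], [0, 0, 15], [0, 0, 30], [0, 0, 42], [0, 0, 51], [0, 0, 51], [0, 0, 51], [0, 0, 51]], dr=[[0, 0, 0], [0, 0, 0], [0, 0, 0], [0, 0, 0], [0, 0, 0], [0, 0, 0], [0, 0, 0], [0, 0, 0], [0, 0, 0], [0, 0, 0]])

```text
time: 6.18
position: [0.5431, -0.1266, 0.1893]
tool_rot: [-0.272, 3.129, -0.001]
ft_force: [0.3, -0.1, -0.0]
grip_width: 0.515
grip_force: 0.0
```

```bash
python3 -c "
from h import *
plan(K['c'],.189,190)"
```

```text
t 6.1833 pos [ 0.5431 -0.1266  0.1893] h 189.94 tilt 0.06 F [ 0.25 -0.15 -0.02] T [-0.009  0.013 -0.01 ] q7 2.0 0.515 0.0
shift [0.1 0.4 0.3] drz -0.001
```

send_rows(xyz=[[0, 0, 0], [0, 0, 0], [0, 0, 0], [0, 0, 0], [0, 0, 0.4], [0, 0, 0.8], [0, 0, 1.1], [0, 0, 1.5], [0, 0, 1.8], [0, 0, 1.8]], dr=[[0, 0, 0], [0, 0, 0], [0, 0, 0], [0, 0, 0], [0, 0, 0.12], [0, 0, 0.24], [0, 0, 0.36], [0, 0, 0.48], [0, 0, 0.6], [0, 0, 0.611]], jaw=0)

```text
time: 7.02
position: [0.5424, -0.1266, 0.1868]
tool_rot: [-0.687, -3.065, 0.0]
ft_force: [-0.2, -0.5, -1.0]
grip_width: 0.134
grip_force: 30.0
```

```bash
python3 -c "
from h import *
plan(K['b'],.24,184)"
```

```text
t 7.0167 pos [ 0.5424 -0.1266  0.1868] h 154.73 tilt 0.01 F [-0.19 -0.45 -0.99] T [-0.027 -0.045  0.013] q7 1.39 0.134 30.00214076600969
shift [ 75.2  99.2 -53.2] drz -0.511
```

send_rows(xyz=[[0, 0, 0], [0, 0, 0], [0, 0, -15], [0, 0, -40], [10, 15, -53], [30, 40, -53], [50, 65, -53], [65, 86, -53], [72, 95, -53], [75, 99, -53]], dr=[[0, 0, 0], [0, 0, 0], [0, 0, 0], [0, 0, 0], [0, 0, -0.1], [0, 0, -0.2], [0, 0, -0.3], [0, 0, -0.4], [0, 0, -0.48], [0, 0, -0.511]], jaw=40)

```text
time: 7.85
position: [0.5163, -0.0023, 0.2403]
tool_rot: [-0.129, 3.138, 0.002]
ft_force: [0.1, -0.7, -0.7]
grip_width: 0.46
grip_force: 0.0
```

send_rows(xyz=[[0, 0, 0], [0, 0, 0], [0, 0, 5], [0, 0, 20], [0, 0, 35], [0, 0, 46], [0, 0, 51], [0, 0, 51], [0, 0, 51], [0, 0, 51]], dr=[[0, 0, 0], [0, 0, 0], [0, 0, 0], [0, 0, 0], [0, 0, 0], [0, 0, 0], [0, 0, 0], [0, 0, 0], [0, 0, 0], [0, 0, 0]])

```text
time: 8.68
position: [0.5172, -0.0054, 0.1897]
tool_rot: [-0.114, 3.138, 0.0]
ft_force: [-0.1, 0.4, 0.6]
grip_width: 0.46
grip_force: 0.0
```

```bash
python3 -c "
from h import *
plan(K['b'],.189,184)"
```

```text
t 8.6833 pos [ 0.5172 -0.0054  0.1897] h 184.17 tilt 0.08 F [-0.15  0.44  0.57] T [ 0.043 -0.033  0.025] q7 1.63 0.46 0.0
shift [0.3 0.6 0.7] drz 0.003
```

send_rows(xyz=[[0, 0, 0], [0, 0, 0], [0, 0, 0], [0, 0, 0], [0, 0, 0.4], [0, 0, 0.8], [0, 0, 1.1], [0, 0, 1.5], [0, 0, 1.8], [0, 0, 1.8]], dr=[[0, 0, 0], [0, 0, 0], [0, 0, 0], [0, 0, 0], [0, 0, 0.12], [0, 0, 0.24], [0, 0, 0.36], [0, 0, 0.48], [0, 0, 0.6], [0, 0, 0.611]], jaw=0)

```text
time: 9.52
position: [0.5167, -0.0051, 0.1872]
tool_rot: [0.839, 3.027, 0.0]
ft_force: [0.6, -0.6, -0.7]
grip_width: 0.136
grip_force: 30.0
```

```bash
python3 -c "
from h import *
plan(K['d'],.24,206)"
```

```text
t 9.5167 pos [ 0.5167 -0.0051  0.1872] h 149.01 tilt 0.02 F [ 0.59 -0.59 -0.66] T [-0.004 -0.167 -0.002] q7 1.02 0.136 30.00222754664719
shift [-175.9   -5.5  -52.8] drz -0.995
```

send_rows(xyz=[[0, 0, 0], [0, 0, 0], [0, 0, -15], [0, 0, -40], [-15, 0, -53], [-50, -1, -53], [-90, -3, -53], [-130, -4, -53], [-160, -5, -53], [-176, -5.5, -53]], dr=[[0, 0, 0], [0, 0, 0], [0, 0, 0], [0, 0, -0.1], [0, 0, -0.22], [0, 0, -0.34], [0, 0, -0.46], [0, 0, -0.58], [0, 0, -0.7], [0, 0, -0.8]], jaw=40)

```text
time: 10.35
position: [0.667, -0.1028, 0.2393]
tool_rot: [0.42, -3.113, 0.003]
ft_force: [-0.8, 0.8, -0.4]
grip_width: 0.459
grip_force: 0.0
```

send_rows(xyz=[[0, 0, 0], [0, 0, 0], [0, 0, 5], [0, 0, 20], [0, 0, 35], [0, 0, 46], [0, 0, 51], [0, 0, 51], [0, 0, 51], [0, 0, 51]], dr=[[0, 0, -0.1], [0, 0, -0.195], [0, 0, -0.195], [0, 0, -0.195], [0, 0, -0.195], [0, 0, -0.195], [0, 0, -0.195], [0, 0, -0.195], [0, 0, -0.195], [0, 0, -0.195]])

```text
time: 11.18
position: [0.6655, -0.1001, 0.1902]
tool_rot: [-0.711, 3.058, -0.001]
ft_force: [-0.3, -0.4, -0.5]
grip_width: 0.463
grip_force: 0.0
```

```bash
python3 -c "
from h import *
plan(K['d'],.189,206)"
```

```text
t 11.1833 pos [ 0.6655 -0.1001  0.1902] h 206.19 tilt 0.09 F [-0.32 -0.37 -0.51] T [0.029 0.038 0.011] q7 2.26 0.463 0.0
shift [0.9 0.1 1.2] drz 0.003
```

send_rows(xyz=[[0, 0, 0], [0, 0, 0], [0, 0, 0], [0, 0, 0], [0, 0, 0.4], [0, 0, 0.8], [0, 0, 1.1], [0, 0, 1.5], [0, 0, 1.8], [0, 0, 1.8]], dr=[[0, 0, 0], [0, 0, 0], [0, 0, 0], [0, 0, 0], [0, 0, 0.12], [0, 0, 0.24], [0, 0, 0.36], [0, 0, 0.48], [0, 0, 0.6], [0, 0, 0.611]], jaw=0)

```text
time: 12.02
position: [0.665, -0.101, 0.1874]
tool_rot: [0.247, 3.131, -0.002]
ft_force: [-0.7, -2.5, -0.2]
grip_width: 0.133
grip_force: 30.0
```

```bash
python3 -c "
from h import *
plan(K['a'],.24,170)"
```

```text
t 12.0167 pos [ 0.665  -0.101   0.1874] h 170.97 tilt 0.09 F [-0.66 -2.52 -0.19] T [-0.438 -0.079  0.067] q7 1.68 0.133 30.003433730453253
shift [ 44.8 116.5 -52.8] drz 0.017
```

send_rows(xyz=[[0, 0, 0], [0, 0, 0], [0, 0, -15], [0, 0, -40], [5, 15, -53], [15, 42, -53], [27, 70, -53], [37, 96, -53], [42, 110, -53], [45, 116.5, -53]], dr=[[0, 0, 0], [0, 0, 0], [0, 0, 0], [0, 0, 0], [0, 0, 0.015], [0, 0, 0.015], [0, 0, 0.015], [0, 0, 0.015], [0, 0, 0.015], [0, 0, 0.015]], jaw=40)

```text
time: 12.85
position: [0.6379, 0.0267, 0.2405]
tool_rot: [-0.253, -3.131, -0.004]
ft_force: [1.4, 0.3, -0.3]
grip_width: 0.458
grip_force: 0.0
```

```bash
cat >>h.py <<'E'
def ang():
  for n,b in(('top',BT),('scene',BS)):
    for c in reds(n,get_image(n),b):
        W=np.array([ray(n,px,.196)[:2] for px in c[2]]);w,V=np.linalg.eigh(np.cov(W.T));v=V[:,1]
        m=W.mean(0); k=min(K,key=lambda k:np.hypot(*(m-K[k])))
        print(n,k,c[1],m.round(4),(np.degrees(np.arctan2(v[1],v[0]))%180).round(1))
def tq():
  for i in range(1):
    s=get_state(); print('t',round(s["time"],2),'h',head(s).round(2),'Tz',s["torque"].round(3),'j7',s["joint_torque"][6].round(3),'F',s["ft_force"].round(1),'z',s["position"].round(4))
E
python3 -c "
from h import *
ang();plan(K['a'],.187,170)"
```

```text
top d 105 [ 0.6644 -0.1001] 171.9
top c 109 [ 0.5423 -0.1259] 155.5
top c 26 [ 0.4894 -0.1272] 104.9
scene b 100 [ 0.5186 -0.0055] 151.0
scene a 59 [0.6487 0.0189] 168.6
scene c 105 [ 0.546  -0.1278] 156.8
scene d 108 [ 0.6656 -0.1018] 171.1
t 12.95 pos [0.6381 0.0239 0.2405] h 170.57 tilt 0.06 F [-0.42 -0.96  0.66] T [ 0.025 -0.038  0.02 ] q7 1.45 0.455 0.0
shift [-1.3 -2.6 53.5] drz 0.01
```

send_rows(xyz=[[0, 0, 0], [0, 0, 0], [0, 0, 5], [0, 0, 20], [0, 0, 35], [0, 0, 46], [0, 0, 53], [0, 0, 53], [0, 0, 53], [0, 0, 53]], dr=[[0, 0, 0], [0, 0, 0], [0, 0, 0], [0, 0, 0], [0, 0, 0], [0, 0, 0], [0, 0, 0], [0, 0, 0], [0, 0, 0], [0, 0, 0]])

```text
time: 13.78
position: [0.6388, 0.0217, 0.1881]
tool_rot: [0.265, 3.129, 0.0]
ft_force: [-1.4, -0.3, 0.1]
grip_width: 0.463
grip_force: 0.0
```

send_rows(xyz=[[0, 0, 0], [0, 0, 0], [0, 0, 0], [0, 0, 0], [0, 0, 0.2], [0, 0, 0.3], [0, 0, 0.5], [0, 0, 0.6], [0, 0, 0.8], [0, 0, 0.9]], dr=[[0, 0, 0], [0, 0, 0], [0, 0, 0], [0, 0, 0], [0, 0, 0.05], [0, 0, 0.1], [0, 0, 0.15], [0, 0, 0.2], [0, 0, 0.25], [0, 0, 0.3]], jaw=0)

```text
time: 14.62
position: [0.6382, 0.0205, 0.1868]
tool_rot: [0.735, 3.054, -0.002]
ft_force: [-0.6, -2.0, 0.3]
grip_width: 0.137
grip_force: 30.0
```

```bash
python3 -c "
from h import *
tq()"
```

```text
t 14.62 h 152.95 Tz [-0.466  0.127  0.008] j7 0.525 F [-0.6 -2.   0.3] z [0.6382 0.0205 0.1868]
```

```bash
python3 -c "
from h import *
for i in range(5): get_image('top');tq()"
```

```text
t 14.67 h 152.83 Tz [-0.523  0.113  0.027] j7 -0.069 F [-0.9 -2.7  1.6] z [0.6383 0.0206 0.1868]
t 14.72 h 153.07 Tz [-0.581  0.136 -0.028] j7 -0.375 F [-1.5 -2.3  1.2] z [0.6383 0.0206 0.1868]
t 14.77 h 153.15 Tz [-0.668  0.195 -0.036] j7 -0.089 F [-0.8 -3.3  1.3] z [0.6383 0.0206 0.1868]
t 14.82 h 153.16 Tz [-0.756  0.231  0.019] j7 -0.036 F [-2.1 -4.2  1.9] z [0.6382 0.0206 0.1868]
t 14.87 h 153.16 Tz [-0.849  0.299  0.001] j7 -0.015 F [-1.7 -3.3  2.4] z [0.6382 0.0207 0.1868]
```

send_rows(xyz=[[0, 0, 0], [0, 0, 0.1], [0, 0, 0.1], [0, 0, 0.2], [0, 0, 0.2], [0, 0, 0.3], [0, 0, 0.3], [0, 0, 0.4], [0, 0, 0.4], [0, 0, 0.5]], dr=[[0, 0, 0.015], [0, 0, 0.03], [0, 0, 0.045], [0, 0, 0.06], [0, 0, 0.075], [0, 0, 0.09], [0, 0, 0.105], [0, 0, 0.12], [0, 0, 0.135], [0, 0, 0.15]])

```text
time: 15.7
position: [0.6383, 0.0208, 0.1863]
tool_rot: [0.959, 2.991, -0.002]
ft_force: [-1.8, -5.6, 2.5]
grip_width: 0.137
grip_force: 30.0
```

```bash
python3 -c "
from h import *
tq()
for i in range(2): get_image('top');tq()"
```

```text
t 15.7 h 144.43 Tz [-1.203  0.403  0.091] j7 0.114 F [-1.8 -5.6  2.5] z [0.6383 0.0208 0.1863]
t 15.75 h 144.39 Tz [-1.096  0.355  0.003] j7 -0.079 F [-0.9 -4.8  3.5] z [0.6383 0.0207 0.1863]
t 15.8 h 144.45 Tz [-1.172  0.394  0.036] j7 -0.135 F [-0.5 -4.6  2.9] z [0.6383 0.0207 0.1862]
```

```bash
python3 -c "
from h import *
plan(K['c'],.24,155)"
```

```text
t 15.8 pos [0.6383 0.0207 0.1862] h 144.45 tilt 0.07 F [-0.53 -4.56  2.95] T [-1.172  0.394  0.036] q7 1.03 0.135 30.000298283994198
shift [  -8.  -175.   -53.6] drz -0.184
```

send_rows(xyz=[[0, 0, 0], [0, 0, 0], [0, 0, -15], [0, 0, -40], [-1, -20, -53.5], [-3, -58, -53.5], [-5, -98, -53.5], [-7, -137, -53.5], [-8, -165, -53.5], [-8, -175, -53.5]], dr=[[0, 0, 0], [0, 0, 0], [0, 0, 0], [0, 0, 0], [0, 0, -0.04], [0, 0, -0.08], [0, 0, -0.12], [0, 0, -0.16], [0, 0, -0.184], [0, 0, -0.184]], jaw=40)

```text
time: 16.63
position: [0.5412, -0.1289, 0.2399]
tool_rot: [0.685, 3.065, 0.002]
ft_force: [-1.1, -0.2, 0.1]
grip_width: 0.458
grip_force: 0.0
```

send_rows(xyz=[[0, 0, 0], [0, 0, 0], [0, 0, 5], [0, 0, 20], [0, 0, 35], [0, 0, 46], [0, 0, 53], [0, 0, 53], [0, 0, 53], [0, 0, 53]], dr=[[0, 0, 0], [0, 0, 0], [0, 0, 0], [0, 0, 0], [0, 0, 0], [0, 0, 0], [0, 0, 0], [0, 0, 0], [0, 0, 0], [0, 0, 0]])

```text
time: 17.47
position: [0.544, -0.125, 0.1871]
tool_rot: [0.677, 3.067, 0.0]
ft_force: [0.4, -0.0, 0.3]
grip_width: 0.463
grip_force: 0.0
```

send_rows(xyz=[[0, 0, 0], [0, 0, 0], [0, 0, 0], [0, 0, 0], [0, 0, 0.2], [0, 0, 0.3], [0, 0, 0.5], [0, 0, 0.6], [0, 0, 0.8], [0, 0, 0.9]], dr=[[0, 0, 0], [0, 0, 0], [0, 0, 0], [0, 0, 0], [0, 0, 0.05], [0, 0, 0.1], [0, 0, 0.15], [0, 0, 0.2], [0, 0, 0.25], [0, 0, 0.3]], jaw=0)

```text
time: 18.3
position: [0.5428, -0.1266, 0.1858]
tool_rot: [1.133, 2.93, -0.002]
ft_force: [-1.2, -2.0, -0.2]
grip_width: 0.139
grip_force: 30.0
```

send_rows(xyz=[[0, 0, 0], [0, 0, 0.1], [0, 0, 0.1], [0, 0, 0.2], [0, 0, 0.2], [0, 0, 0.3], [0, 0, 0.3], [0, 0, 0.4], [0, 0, 0.4], [0, 0, 0.5]], dr=[[0, 0, 0.015], [0, 0, 0.03], [0, 0, 0.045], [0, 0, 0.06], [0, 0, 0.075], [0, 0, 0.09], [0, 0, 0.105], [0, 0, 0.12], [0, 0, 0.135], [0, 0, 0.15]])

```text
time: 19.13
position: [0.5429, -0.1265, 0.1853]
tool_rot: [1.347, 2.838, -0.002]
ft_force: [-2.8, -4.1, 2.7]
grip_width: 0.139
grip_force: 30.0
```

```bash
python3 -c "
from h import *
tq();plan(K['b'],.24,149)"
```

```text
t 19.13 h 129.21 Tz [-1.033  0.712  0.102] j7 0.103 F [-2.8 -4.1  2.7] z [ 0.5429 -0.1265  0.1853]
t 19.1333 pos [ 0.5429 -0.1265  0.1853] h 129.21 tilt 0.08 F [-2.8  -4.07  2.74] T [-1.033  0.712  0.102] q7 0.97 0.139 29.999502016617043
shift [110.7  56.7 -54.8] drz -0.345
```

send_rows(xyz=[[0, 0, 0], [0, 0, 0], [0, 0, -15], [0, 0, -40], [15, 8, -54.5], [40, 20, -54.5], [68, 35, -54.5], [93, 48, -54.5], [106, 54, -54.5], [111, 57, -54.5]], dr=[[0, 0, 0], [0, 0, 0], [0, 0, 0], [0, 0, 0], [0, 0, -0.08], [0, 0, -0.16], [0, 0, -0.24], [0, 0, -0.31], [0, 0, -0.345], [0, 0, -0.345]], jaw=40)

```text
time: 19.97
position: [0.5168, 0.0007, 0.2395]
tool_rot: [-0.829, -3.03, -0.003]
ft_force: [0.2, 0.3, -0.4]
grip_width: 0.458
grip_force: 0.0
```

send_rows(xyz=[[0, 0, 0], [0, 0, 0], [0, 0, 5], [0, 0, 20], [0, 0, 35], [0, 0, 46], [0, 0, 53], [0, 0, 53], [0, 0, 53], [0, 0, 53]], dr=[[0, 0, 0], [0, 0, 0], [0, 0, 0], [0, 0, 0], [0, 0, 0], [0, 0, 0], [0, 0, 0], [0, 0, 0], [0, 0, 0], [0, 0, 0]])

```text
time: 20.8
position: [0.5176, -0.0035, 0.1872]
tool_rot: [0.838, 3.027, 0.001]
ft_force: [0.1, -0.5, 0.2]
grip_width: 0.462
grip_force: 0.0
```

send_rows(xyz=[[0, 0, 0], [0, 0, 0], [0, 0, 0], [0, 0, 0], [0, 0, 0.2], [0, 0, 0.3], [0, 0, 0.5], [0, 0, 0.6], [0, 0, 0.8], [0, 0, 0.9]], dr=[[0, 0, 0], [0, 0, 0], [0, 0, 0], [0, 0, 0], [0, 0, 0.05], [0, 0, 0.1], [0, 0, 0.15], [0, 0, 0.2], [0, 0, 0.25], [0, 0, 0.3]], jaw=0)

```text
time: 21.63
position: [0.5165, -0.0044, 0.1858]
tool_rot: [-1.285, -2.866, 0.003]
ft_force: [-3.0, -1.8, 1.4]
grip_width: 0.138
grip_force: 30.0
```

send_rows(xyz=[[0, 0, 0], [0, 0, 0.1], [0, 0, 0.1], [0, 0, 0.2], [0, 0, 0.2], [0, 0, 0.3], [0, 0, 0.3], [0, 0, 0.4], [0, 0, 0.4], [0, 0, 0.5]], dr=[[0, 0, 0.015], [0, 0, 0.03], [0, 0, 0.045], [0, 0, 0.06], [0, 0, 0.075], [0, 0, 0.09], [0, 0, 0.105], [0, 0, 0.12], [0, 0, 0.135], [0, 0, 0.15]])

```text
time: 22.47
position: [0.5166, -0.0042, 0.1853]
tool_rot: [-1.493, -2.763, 0.002]
ft_force: [-4.5, -3.1, 4.2]
grip_width: 0.128
grip_force: 30.0
```

```bash
python3 -c "
from h import *
tq();plan(K['d'],.24,171.3)"
```

```text
t 22.47 h 123.23 Tz [-0.857  0.85   0.067] j7 0.13 F [-4.5 -3.1  4.2] z [ 0.5166 -0.0042  0.1853]
t 22.4667 pos [ 0.5166 -0.0042  0.1853] h 123.23 tilt 0.09 F [-4.47 -3.08  4.17] T [-0.857  0.85   0.067] q7 0.58 0.128 29.99995336867869
shift [-161.6   71.   -54.8] drz -0.839
```

send_rows(xyz=[[0, 0, 0], [0, 0, 0], [0, 0, -15], [0, 0, -40], [-15, 7, -54.5], [-50, 22, -54.5], [-87, 38, -54.5], [-122, 54, -54.5], [-149, 65, -54.5], [-161.5, 71, -54.5]], dr=[[0, 0, 0], [0, 0, 0], [0, 0, 0], [0, 0, -0.1], [0, 0, -0.22], [0, 0, -0.34], [0, 0, -0.46], [0, 0, -0.58], [0, 0, -0.7], [0, 0, -0.8]], jaw=40)

```text
time: 23.3
position: [0.6683, -0.1014, 0.2383]
tool_rot: [0.29, 3.126, -0.003]
ft_force: [-0.9, 0.5, 0.6]
grip_width: 0.456
grip_force: 0.0
```

send_rows(xyz=[[0, 0, 0], [0, 0, 0], [0, 0, 5], [0, 0, 20], [0, 0, 35], [0, 0, 46], [0, 0, 53], [0, 0, 53], [0, 0, 53], [0, 0, 53]], dr=[[0, 0, -0.039], [0, 0, -0.039], [0, 0, -0.039], [0, 0, -0.039], [0, 0, -0.039], [0, 0, -0.039], [0, 0, -0.039], [0, 0, -0.039], [0, 0, -0.039], [0, 0, -0.039]])

```text
time: 24.13
position: [0.6656, -0.0992, 0.1876]
tool_rot: [0.236, 3.131, 0.0]
ft_force: [0.3, -0.1, -0.0]
grip_width: 0.461
grip_force: 0.0
```

send_rows(xyz=[[0, 0, 0], [0, 0, 0], [0, 0, 0], [0, 0, 0], [0, 0, 0.2], [0, 0, 0.3], [0, 0, 0.5], [0, 0, 0.6], [0, 0, 0.8], [0, 0, 0.9]], dr=[[0, 0, 0], [0, 0, 0], [0, 0, 0], [0, 0, 0], [0, 0, 0.05], [0, 0, 0.1], [0, 0, 0.15], [0, 0, 0.2], [0, 0, 0.25], [0, 0, 0.3]], jaw=0)

```text
time: 24.97
position: [0.6649, -0.1012, 0.1861]
tool_rot: [0.708, 3.06, -0.003]
ft_force: [-0.5, -3.3, 0.4]
grip_width: 0.131
grip_force: 30.0
```

send_rows(xyz=[[0, 0, 0], [0, 0, 0.1], [0, 0, 0.1], [0, 0, 0.2], [0, 0, 0.2], [0, 0, 0.3], [0, 0, 0.3], [0, 0, 0.4], [0, 0, 0.4], [0, 0, 0.5]], dr=[[0, 0, 0.015], [0, 0, 0.03], [0, 0, 0.045], [0, 0, 0.06], [0, 0, 0.075], [0, 0, 0.09], [0, 0, 0.105], [0, 0, 0.12], [0, 0, 0.135], [0, 0, 0.15]])

```text
time: 25.8
position: [0.6648, -0.1012, 0.1856]
tool_rot: [0.932, 2.999, -0.003]
ft_force: [-1.5, -5.5, 2.3]
grip_width: 0.135
grip_force: 30.0
```

```bash
python3 -c "
from h import *
tq();plan((.6388,.0203),.24,144.4)"
```

```text
t 25.8 h 145.46 Tz [-1.231  0.265  0.053] j7 0.094 F [-1.5 -5.5  2.3] z [ 0.6648 -0.1012  0.1856]
t 25.8 pos [ 0.6648 -0.1012  0.1856] h 145.46 tilt 0.13 F [-1.46 -5.47  2.3 ] T [-1.231  0.265  0.053] q7 1.28 0.135 29.999069514431085
shift [ 90.3  85.2 -54.6] drz 0.018
```

send_rows(xyz=[[0, 0, 0], [0, 0, 0], [0, 0, -15], [0, 0, -40], [12, 11, -54.5], [33, 31, -54.5], [55, 52, -54.5], [76, 72, -54.5], [86, 81, -54.5], [90, 85, -54.5]], dr=[[0, 0, 0], [0, 0, 0], [0, 0, 0], [0, 0, 0], [0, 0, 0.018], [0, 0, 0.018], [0, 0, 0.018], [0, 0, 0.018], [0, 0, 0.018], [0, 0, 0.018]], jaw=40)

```text
time: 26.63
position: [0.6385, 0.027, 0.2395]
tool_rot: [-0.946, -2.994, -0.004]
ft_force: [-0.6, -0.3, 1.1]
grip_width: 0.462
grip_force: 0.0
```

send_rows(xyz=[[0, 0, 0], [0, 0, 0], [0, 0, 5], [0, 0, 20], [0, 0, 35], [0, 0, 46], [0, 0, 54], [0, 0, 54], [0, 0, 54], [0, 0, 54]], dr=[[0, 0, 0], [0, 0, 0], [0, 0, 0], [0, 0, 0], [0, 0, 0], [0, 0, 0], [0, 0, 0], [0, 0, 0], [0, 0, 0], [0, 0, 0]])

```text
time: 27.47
position: [0.6395, 0.0214, 0.1865]
tool_rot: [0.957, 2.991, 0.001]
ft_force: [-0.7, 0.1, -0.7]
grip_width: 0.46
grip_force: 0.0
```

send_rows(xyz=[[0, 0, 0], [0, 0, 0], [0, 0, 0], [0, 0, 0], [0, 0, 0.1], [0, 0, 0.2], [0, 0, 0.3], [0, 0, 0.4], [0, 0, 0.5], [0, 0, 0.6]], dr=[[0, 0, 0], [0, 0, 0], [0, 0, 0], [0, 0, 0], [0, 0, 0.03], [0, 0, 0.06], [0, 0, 0.1], [0, 0, 0.14], [0, 0, 0.17], [0, 0, 0.2]], jaw=0)

```text
time: 28.3
position: [0.6383, 0.0206, 0.1855]
tool_rot: [-1.253, -2.88, 0.002]
ft_force: [-2.1, -2.6, 2.3]
grip_width: 0.135
grip_force: 30.0
```

send_rows(xyz=[[0, 0, 0], [0, 0, 0.1], [0, 0, 0.1], [0, 0, 0.1], [0, 0, 0.1], [0, 0, 0.2], [0, 0, 0.2], [0, 0, 0.2], [0, 0, 0.3], [0, 0, 0.3]], dr=[[0, 0, 0.01], [0, 0, 0.02], [0, 0, 0.03], [0, 0, 0.04], [0, 0, 0.05], [0, 0, 0.06], [0, 0, 0.07], [0, 0, 0.08], [0, 0, 0.09], [0, 0, 0.1]])

```text
time: 29.13
position: [0.6384, 0.0207, 0.1851]
tool_rot: [-1.395, -2.814, 0.002]
ft_force: [-3.9, -2.1, 4.1]
grip_width: 0.134
grip_force: 30.0
```

```bash
python3 -c "
from h import *
tq();plan(K['c'],.24,129.2)"
```

```text
t 29.13 h 127.29 Tz [-0.727  1.004  0.089] j7 0.048 F [-3.9 -2.1  4.1] z [0.6384 0.0207 0.1851]
t 29.1333 pos [0.6384 0.0207 0.1851] h 127.29 tilt 0.08 F [-3.94 -2.11  4.11] T [-0.727  1.004  0.089] q7 0.76 0.134 29.99965083785355
shift [ -59.1 -164.9  -54.6] drz -0.033
```

send_rows(xyz=[[0, 0, 0], [0, 0, 0], [0, 0, -15], [0, 0, -40], [-7, -19, -54.5], [-20, -55, -54.5], [-33, -92, -54.5], [-46, -128, -54.5], [-56, -155, -54.5], [-59, -165, -54.5]], dr=[[0, 0, 0], [0, 0, 0], [0, 0, 0], [0, 0, 0], [0, 0, -0.033], [0, 0, -0.033], [0, 0, -0.033], [0, 0, -0.033], [0, 0, -0.033], [0, 0, -0.033]], jaw=40)

```text
time: 29.97
position: [0.5417, -0.1299, 0.2399]
tool_rot: [1.354, 2.833, 0.001]
ft_force: [-0.7, -1.5, -0.4]
grip_width: 0.459
grip_force: 0.0
```

send_rows(xyz=[[0, 0, 0], [0, 0, 0], [0, 0, 5], [0, 0, 20], [0, 0, 35], [0, 0, 46], [0, 0, 54], [0, 0, 54], [0, 0, 54], [0, 0, 54]], dr=[[0, 0, 0], [0, 0, 0], [0, 0, 0], [0, 0, 0], [0, 0, 0], [0, 0, 0], [0, 0, 0], [0, 0, 0], [0, 0, 0], [0, 0, 0]])

```text
time: 30.8
position: [0.5442, -0.1252, 0.1859]
tool_rot: [1.345, 2.838, 0.0]
ft_force: [-0.1, -0.8, -0.3]
grip_width: 0.457
grip_force: 0.0
```

send_rows(xyz=[[0, 0, 0], [0, 0, 0], [0, 0, 0], [0, 0, 0], [0, 0, 0.1], [0, 0, 0.2], [0, 0, 0.3], [0, 0, 0.4], [0, 0, 0.5], [0, 0, 0.6]], dr=[[0, 0, 0], [0, 0, 0], [0, 0, 0], [0, 0, 0], [0, 0, 0.03], [0, 0, 0.06], [0, 0, 0.1], [0, 0, 0.14], [0, 0, 0.17], [0, 0, 0.2]], jaw=0)

```text
time: 31.63
position: [0.5426, -0.1263, 0.1849]
tool_rot: [-1.625, -2.687, 0.002]
ft_force: [-3.0, -1.1, 1.9]
grip_width: 0.133
grip_force: 30.0
```

send_rows(xyz=[[0, 0, 0], [0, 0, 0.1], [0, 0, 0.1], [0, 0, 0.1], [0, 0, 0.1], [0, 0, 0.2], [0, 0, 0.2], [0, 0, 0.2], [0, 0, 0.3], [0, 0, 0.3]], dr=[[0, 0, 0.01], [0, 0, 0.02], [0, 0, 0.03], [0, 0, 0.04], [0, 0, 0.05], [0, 0, 0.06], [0, 0, 0.07], [0, 0, 0.08], [0, 0, 0.09], [0, 0, 0.1]])

```text
time: 32.47
position: [0.5427, -0.1263, 0.1846]
tool_rot: [-1.756, -2.604, 0.002]
ft_force: [-4.7, -3.0, 3.6]
grip_width: 0.132
grip_force: 30.0
```

```bash
python3 -c "
from h import *
tq();plan(K['b'],.24,123.2)"
```

```text
t 32.47 h 111.99 Tz [-0.631  1.015  0.098] j7 0.04 F [-4.7 -3.   3.6] z [ 0.5427 -0.1263  0.1846]
t 32.4667 pos [ 0.5427 -0.1263  0.1846] h 111.99 tilt 0.1 F [-4.71 -2.97  3.59] T [-0.631  1.015  0.098] q7 0.7 0.132 29.99929481193078
shift [122.3  21.4 -55.4] drz -0.196
```

send_rows(xyz=[[0, 0, 0], [0, 0, 0], [0, 0, -15], [0, 0, -40], [17, 3, -55], [44, 8, -55], [75, 13, -55], [103, 18, -55], [117, 20, -55], [122, 21.5, -55]], dr=[[0, 0, 0], [0, 0, 0], [0, 0, 0], [0, 0, 0], [0, 0, -0.05], [0, 0, -0.1], [0, 0, -0.15], [0, 0, -0.196], [0, 0, -0.196], [0, 0, -0.196]], jaw=40)

```text
time: 33.3
position: [0.5176, 0.0004, 0.2395]
tool_rot: [-1.483, -2.769, -0.004]
ft_force: [0.3, 0.2, -0.4]
grip_width: 0.458
grip_force: 0.0
```

```bash
python3 -c "
from h import *
ang()"
```

```text
top d 102 [ 0.6642 -0.0999] 146.6
top c 112 [ 0.5426 -0.1256] 112.8
top c 26 [ 0.4894 -0.1272] 104.9
scene b 101 [ 0.5188 -0.0051] 126.0
scene a 106 [0.6405 0.0196] 127.5
scene c 120 [ 0.5454 -0.1278] 116.8
scene d 121 [ 0.6675 -0.1029] 148.4
```

send_rows(xyz=[[0, 0, 0], [0, 0, 0], [0, 0, 5], [0, 0, 20], [0, 0, 35], [0, 0, 46], [0, 0, 54], [0, 0, 54], [0, 0, 54], [0, 0, 54]], dr=[[0, 0, 0], [0, 0, 0], [0, 0, 0], [0, 0, 0], [0, 0, 0], [0, 0, 0], [0, 0, 0], [0, 0, 0], [0, 0, 0], [0, 0, 0]])

```text
time: 34.23
position: [0.5182, -0.0043, 0.1861]
tool_rot: [1.492, 2.764, 0.001]
ft_force: [-0.4, -0.0, 0.2]
grip_width: 0.46
grip_force: 0.0
```

send_rows(xyz=[[0, 0, 0], [0, 0, 0], [0, 0, 0], [0, 0, 0], [0, 0, 0.1], [0, 0, 0.2], [0, 0, 0.3], [0, 0, 0.4], [0, 0, 0.5], [0, 0, 0.6]], dr=[[0, 0, 0], [0, 0, 0], [0, 0, 0], [0, 0, 0], [0, 0, 0.03], [0, 0, 0.06], [0, 0, 0.1], [0, 0, 0.14], [0, 0, 0.17], [0, 0, 0.2]], jaw=0)

```text
time: 35.07
position: [0.5169, -0.0046, 0.185]
tool_rot: [-1.762, -2.599, 0.002]
ft_force: [-3.3, -1.0, 2.7]
grip_width: 0.133
grip_force: 30.0
```

send_rows(xyz=[[0, 0, 0], [0, 0, 0.1], [0, 0, 0.1], [0, 0, 0.1], [0, 0, 0.1], [0, 0, 0.2], [0, 0, 0.2], [0, 0, 0.2], [0, 0, 0.3], [0, 0, 0.3]], dr=[[0, 0, 0.01], [0, 0, 0.02], [0, 0, 0.03], [0, 0, 0.04], [0, 0, 0.05], [0, 0, 0.06], [0, 0, 0.07], [0, 0, 0.08], [0, 0, 0.09], [0, 0, 0.1]])

```text
time: 35.9
position: [0.5171, -0.0045, 0.1846]
tool_rot: [-1.889, -2.509, 0.002]
ft_force: [-4.9, -1.6, 4.9]
grip_width: 0.133
grip_force: 30.0
```

```bash
python3 -c "
from h import *
tq();plan(K['d'],.24,145.4)"
```

```text
t 35.9 h 106.05 Tz [-0.461  1.084  0.068] j7 0.064 F [-4.9 -1.6  4.9] z [ 0.5171 -0.0045  0.1846]
t 35.9 pos [ 0.5171 -0.0045  0.1846] h 106.05 tilt 0.08 F [-4.88 -1.58  4.86] T [-0.461  1.084  0.068] q7 0.29 0.133 30.000052554532886
shift [-132.9  115.2  -55.5] drz -0.687
```

Vision confirms the knobs follow the gripper. Knob d is next.

send_rows(xyz=[[0, 0, 0], [0, 0, 0], [0, 0, -15], [0, 0, -40], [-12, 10, -55], [-40, 35, -55], [-71, 62, -55], [-101, 88, -55], [-124, 108, -55], [-133, 115, -55]], dr=[[0, 0, 0], [0, 0, 0], [0, 0, 0], [0, 0, -0.1], [0, 0, -0.2], [0, 0, -0.3], [0, 0, -0.4], [0, 0, -0.5], [0, 0, -0.6], [0, 0, -0.687]], jaw=40)

```text
time: 36.73
position: [0.6684, -0.1027, 0.238]
tool_rot: [0.927, 2.999, -0.005]
ft_force: [-1.4, 1.2, -0.7]
grip_width: 0.459
grip_force: 0.0
```

send_rows(xyz=[[0, 0, 0], [0, 0, 0], [0, 0, 5], [0, 0, 20], [0, 0, 35], [0, 0, 46], [0, 0, 54], [0, 0, 54], [0, 0, 54], [0, 0, 54]], dr=[[0, 0, 0], [0, 0, 0], [0, 0, 0], [0, 0, 0], [0, 0, 0], [0, 0, 0], [0, 0, 0], [0, 0, 0], [0, 0, 0], [0, 0, 0]])

```text
time: 37.57
position: [0.6655, -0.0999, 0.1865]
tool_rot: [0.932, 2.999, 0.001]
ft_force: [0.8, 0.5, 0.4]
grip_width: 0.458
grip_force: 0.0
```

send_rows(xyz=[[0, 0, 0], [0, 0, 0], [0, 0, 0], [0, 0, 0], [0, 0, 0.1], [0, 0, 0.2], [0, 0, 0.3], [0, 0, 0.4], [0, 0, 0.5], [0, 0, 0.6]], dr=[[0, 0, 0], [0, 0, 0], [0, 0, 0], [0, 0, 0], [0, 0, 0.03], [0, 0, 0.06], [0, 0, 0.1], [0, 0, 0.14], [0, 0, 0.17], [0, 0, 0.2]], jaw=0)

```text
time: 38.4
position: [0.6644, -0.1013, 0.1852]
tool_rot: [-1.231, -2.89, 0.002]
ft_force: [-1.7, -2.1, 2.0]
grip_width: 0.136
grip_force: 30.0
```

send_rows(xyz=[[0, 0, 0], [0, 0, 0.1], [0, 0, 0.1], [0, 0, 0.1], [0, 0, 0.1], [0, 0, 0.2], [0, 0, 0.2], [0, 0, 0.2], [0, 0, 0.3], [0, 0, 0.3]], dr=[[0, 0, 0.01], [0, 0, 0.02], [0, 0, 0.03], [0, 0, 0.04], [0, 0, 0.05], [0, 0, 0.06], [0, 0, 0.07], [0, 0, 0.08], [0, 0, 0.09], [0, 0, 0.1]])

```text
time: 39.23
position: [0.6645, -0.1012, 0.1849]
tool_rot: [-1.373, -2.826, 0.002]
ft_force: [-3.9, -2.6, 4.5]
grip_width: 0.138
grip_force: 30.0
```

```bash
python3 -c "
from h import *
tq();plan((.6388,.0203),.24,127.2)"
```

```text
t 39.23 h 128.18 Tz [-0.804  0.874  0.169] j7 0.036 F [-3.9 -2.6  4.5] z [ 0.6645 -0.1012  0.1849]
t 39.2333 pos [ 0.6645 -0.1012  0.1849] h 128.18 tilt 0.07 F [-3.9  -2.55  4.46] T [-0.804  0.874  0.169] q7 1.01 0.138 29.99949316574898
shift [111.4  54.8 -55.2] drz 0.017
```

send_rows(xyz=[[0, 0, 0], [0, 0, 0], [0, 0, -15], [0, 0, -40], [15, 7, -55], [41, 20, -55], [68, 33, -55], [93, 46, -55], [106, 52, -55], [111, 55, -55]], dr=[[0, 0, 0], [0, 0, 0], [0, 0, 0], [0, 0, 0], [0, 0, 0.017], [0, 0, 0.017], [0, 0, 0.017], [0, 0, 0.017], [0, 0, 0.017], [0, 0, 0.017]], jaw=40)

```text
time: 40.07
position: [0.6395, 0.0274, 0.2394]
tool_rot: [-1.384, -2.819, -0.006]
ft_force: [1.0, -0.0, 0.3]
grip_width: 0.462
grip_force: 0.0
```

send_rows(xyz=[[0, 0, 0], [0, 0, 0], [0, 0, 5], [0, 0, 20], [0, 0, 35], [0, 0, 46], [0, 0, 55], [0, 0, 55], [0, 0, 55], [0, 0, 55]], dr=[[0, 0, 0], [0, 0, 0], [0, 0, 0], [0, 0, 0], [0, 0, 0], [0, 0, 0], [0, 0, 0], [0, 0, 0], [0, 0, 0], [0, 0, 0]])

```text
time: 40.9
position: [0.64, 0.0208, 0.1853]
tool_rot: [1.395, 2.814, 0.001]
ft_force: [0.1, -0.4, 0.8]
grip_width: 0.459
grip_force: 0.0
```

send_rows(xyz=[[0, 0, 0], [0, 0, 0], [0, 0, 0], [0, 0, 0], [0, 0, 0], [0, 0, 0.1], [0, 0, 0.2], [0, 0, 0.3], [0, 0, 0.3], [0, 0, 0.4]], dr=[[0, 0, 0], [0, 0, 0], [0, 0, 0], [0, 0, 0], [0, 0, 0.02], [0, 0, 0.04], [0, 0, 0.06], [0, 0, 0.08], [0, 0, 0.1], [0, 0, 0.12]], jaw=0)

```text
time: 41.73
position: [0.6386, 0.0204, 0.1845]
tool_rot: [-1.564, -2.723, 0.002]
ft_force: [-5.7, -2.4, 4.8]
grip_width: 0.135
grip_force: 30.0
```

```bash
python3 -c "
from h import *
tq()"
```

```text
t 41.73 h 120.27 Tz [-0.41   1.206  0.055] j7 0.158 F [-5.7 -2.4  4.8] z [0.6386 0.0204 0.1845]
```

send_rows(xyz=[[0, 0, 0], [0, 0, 0], [0, 0, 0.1], [0, 0, 0.1], [0, 0, 0.1], [0, 0, 0.2], [0, 0, 0.2], [0, 0, 0.2], [0, 0, 0.2], [0, 0, 0.2]], dr=[[0, 0, 0.008], [0, 0, 0.016], [0, 0, 0.024], [0, 0, 0.032], [0, 0, 0.04], [0, 0, 0.048], [0, 0, 0.056], [0, 0, 0.064], [0, 0, 0.072], [0, 0, 0.08]])

```text
time: 42.57
position: [0.6386, 0.0204, 0.1843]
tool_rot: [-1.671, -2.659, 0.002]
ft_force: [-5.2, -1.8, 4.6]
grip_width: 0.138
grip_force: 30.0
```

```bash
python3 -c "
from h import *
tq();plan(K['c'],.24,112)"
```

```text
t 42.57 h 115.72 Tz [-0.429  1.181  0.077] j7 0.017 F [-5.2 -1.8  4.6] z [0.6386 0.0204 0.1843]
t 42.5667 pos [0.6386 0.0204 0.1843] h 115.72 tilt 0.11 F [-5.18 -1.77  4.58] T [-0.429  1.181  0.077] q7 0.6 0.138 29.999852841719985
shift [ -90.6 -149.8  -55.4] drz 0.065
```

send_rows(xyz=[[0, 0, 0], [0, 0, 0], [0, 0, -15], [0, 0, -40], [-10, -17, -55], [-30, -50, -55], [-51, -84, -55], [-71, -117, -55], [-85, -141, -55], [-90.5, -150, -55]], dr=[[0, 0, 0], [0, 0, 0], [0, 0, 0], [0, 0, 0], [0, 0, 0.065], [0, 0, 0.065], [0, 0, 0.065], [0, 0, 0.065], [0, 0, 0.065], [0, 0, 0.065]], jaw=35)

```text
time: 43.4
position: [0.5419, -0.1305, 0.2395]
tool_rot: [1.762, 2.599, 0.002]
ft_force: [0.9, 0.2, 0.8]
grip_width: 0.4
grip_force: 0.0
```

send_rows(xyz=[[0, 0, 0], [0, 0, 0], [0, 0, 5], [0, 0, 20], [0, 0, 35], [0, 0, 46], [0, 0, 55], [0, 0, 55], [0, 0, 55], [0, 0, 55]], dr=[[0, 0, 0], [0, 0, 0], [0, 0, 0], [0, 0, 0], [0, 0, 0], [0, 0, 0], [0, 0, 0], [0, 0, 0], [0, 0, 0], [0, 0, 0]])

```text
time: 44.23
position: [0.5445, -0.1256, 0.1846]
tool_rot: [1.753, 2.606, 0.0]
ft_force: [-0.5, -0.9, 0.5]
grip_width: 0.399
grip_force: 0.0
```

send_rows(xyz=[[0, 0, 0], [0, 0, 0], [0, 0, 0], [0, 0, 0], [0, 0, 0.1], [0, 0, 0.2], [0, 0, 0.3], [0, 0, 0.4], [0, 0, 0.5], [0, 0, 0.6]], dr=[[0, 0, 0], [0, 0, 0], [0, 0, 0], [0, 0, 0], [0, 0, 0.03], [0, 0, 0.06], [0, 0, 0.1], [0, 0, 0.14], [0, 0, 0.18], [0, 0, 0.2]], jaw=0)

```text
time: 45.07
position: [0.5428, -0.1264, 0.1837]
tool_rot: [-2.007, -2.415, 0.002]
ft_force: [-4.5, -0.0, 4.5]
grip_width: 0.135
grip_force: 30.0
```

```bash
python3 -c "
from h import *
tq()"
```

```text
t 45.07 h 100.53 Tz [-0.275  1.115  0.114] j7 -0.044 F [-4.5 -0.   4.5] z [ 0.5428 -0.1264  0.1837]
```

send_rows(xyz=[[0, 0, 0], [0, 0, 0], [0, 0, 0.1], [0, 0, 0.1], [0, 0, 0.1], [0, 0, 0.2], [0, 0, 0.2], [0, 0, 0.2], [0, 0, 0.2], [0, 0, 0.2]], dr=[[0, 0, 0.008], [0, 0, 0.016], [0, 0, 0.024], [0, 0, 0.032], [0, 0, 0.04], [0, 0, 0.048], [0, 0, 0.056], [0, 0, 0.064], [0, 0, 0.072], [0, 0, 0.08]])

```text
time: 45.9
position: [0.5428, -0.1264, 0.1835]
tool_rot: [-2.1, -2.334, 0.002]
ft_force: [-4.8, -1.2, 5.1]
grip_width: 0.132
grip_force: 30.0
```

```bash
python3 -c "
from h import *
tq();plan(K['b'],.24,106)"
```

```text
t 45.9 h 96.04 Tz [-0.308  1.249  0.106] j7 0.007 F [-4.8 -1.2  5.1] z [ 0.5428 -0.1264  0.1835]
t 45.9 pos [ 0.5428 -0.1264  0.1835] h 96.04 tilt 0.12 F [-4.81 -1.17  5.08] T [-0.308  1.249  0.106] q7 0.46 0.132 30.00013444572687
shift [123.7 -13.2 -56.5] drz -0.174
```

send_rows(xyz=[[0, 0, 0], [0, 0, 0], [0, 0, -15], [0, 0, -40], [17, -2, -56], [45, -5, -56], [76, -8, -56], [104, -11, -56], [118, -13, -56], [123.5, -13, -56]], dr=[[0, 0, 0], [0, 0, 0], [0, 0, 0], [0, 0, 0], [0, 0, -0.05], [0, 0, -0.1], [0, 0, -0.15], [0, 0, -0.174], [0, 0, -0.174], [0, 0, -0.174]], jaw=35)

```text
time: 46.73
position: [0.5178, -0.0002, 0.2393]
tool_rot: [-1.882, -2.515, -0.004]
ft_force: [0.9, 0.5, -0.6]
grip_width: 0.4
grip_force: 0.0
```

send_rows(xyz=[[0, 0, 0], [0, 0, 0], [0, 0, 5], [0, 0, 20], [0, 0, 35], [0, 0, 46], [0, 0, 55], [0, 0, 55], [0, 0, 55], [0, 0, 55]], dr=[[0, 0, 0], [0, 0, 0], [0, 0, 0], [0, 0, 0], [0, 0, 0], [0, 0, 0], [0, 0, 0], [0, 0, 0], [0, 0, 0], [0, 0, 0]])

```text
time: 47.57
position: [0.5184, -0.0045, 0.1848]
tool_rot: [1.89, 2.509, 0.001]
ft_force: [0.4, -0.1, -0.3]
grip_width: 0.407
grip_force: 0.0
```

send_rows(xyz=[[0, 0, 0], [0, 0, 0], [0, 0, 0], [0, 0, 0], [0, 0, 0.1], [0, 0, 0.2], [0, 0, 0.3], [0, 0, 0.4], [0, 0, 0.5], [0, 0, 0.6]], dr=[[0, 0, 0], [0, 0, 0], [0, 0, 0], [0, 0, 0], [0, 0, 0.03], [0, 0, 0.06], [0, 0, 0.1], [0, 0, 0.14], [0, 0, 0.18], [0, 0, 0.2]], jaw=0)

```text
time: 48.4
position: [0.5171, -0.0044, 0.1839]
tool_rot: [-2.132, -2.306, 0.002]
ft_force: [-3.4, -0.8, 5.6]
grip_width: 0.129
grip_force: 30.0
```

```bash
python3 -c "
from h import *
tq()"
```

```text
t 48.4 h 94.5 Tz [-0.213  0.93   0.081] j7 -0.028 F [-3.4 -0.8  5.6] z [ 0.5171 -0.0044  0.1839]
```

send_rows(xyz=[[0, 0, 0], [0, 0, 0], [0, 0, 0.1], [0, 0, 0.1], [0, 0, 0.2], [0, 0, 0.2], [0, 0, 0.2], [0, 0, 0.3], [0, 0, 0.3], [0, 0, 0.3]], dr=[[0, 0, 0.01], [0, 0, 0.02], [0, 0, 0.03], [0, 0, 0.04], [0, 0, 0.05], [0, 0, 0.06], [0, 0, 0.07], [0, 0, 0.08], [0, 0, 0.09], [0, 0, 0.1]])

```text
time: 49.23
position: [0.5172, -0.0044, 0.1839]
tool_rot: [-2.242, -2.198, 0.002]
ft_force: [-5.6, -1.3, 7.2]
grip_width: 0.132
grip_force: 30.0
```

```bash
python3 -c "
from h import *
tq();plan(K['d'],.24,128.2)"
```

```text
t 49.23 h 88.86 Tz [-0.205  1.254  0.123] j7 0.019 F [-5.6 -1.3  7.2] z [ 0.5172 -0.0044  0.1839]
t 49.2333 pos [ 0.5172 -0.0044  0.1839] h 88.86 tilt 0.1 F [-5.58 -1.28  7.22] T [-0.205  1.254  0.123] q7 0.01 0.132 30.00068656168878
shift [-93.  149.2 -56.4] drz -0.687
```

send_rows(xyz=[[0, 0, 0], [0, 0, 0], [0, 0, 0], [0, 0, 0], [0, 0, 0], [0, 0, 0], [0, 0, 0.1], [0, 0, 0.1], [0, 0, 0.1], [0, 0, 0.1]], dr=[[0, 0, 0.01], [0, 0, 0.02], [0, 0, 0.03], [0, 0, 0.04], [0, 0, 0.05], [0, 0, 0.06], [0, 0, 0.07], [0, 0, 0.08], [0, 0, 0.09], [0, 0, 0.1]])

```text
time: 50.07
position: [0.5172, -0.0044, 0.1838]
tool_rot: [-2.349, -2.084, 0.002]
ft_force: [-5.5, -0.8, 6.9]
grip_width: 0.133
grip_force: 30.0
```

```bash
python3 -c "
from h import *
tq();plan(K['d'],.24,128.2)"
```

```text
t 50.07 h 83.14 Tz [-0.29   1.167  0.167] j7 -0.013 F [-5.5 -0.8  6.9] z [ 0.5172 -0.0044  0.1838]
t 50.0667 pos [ 0.5172 -0.0044  0.1838] h 83.14 tilt 0.1 F [-5.49 -0.78  6.86] T [-0.29   1.167  0.167] q7 -0.09 0.133 30.00072897411883
shift [-77.7 157.7 -56.5] drz -0.786
```

send_rows(xyz=[[0, 0, 0], [0, 0, 0], [0, 0, -15], [0, 0, -40], [-7, 14, -56], [-24, 48, -56], [-42, 85, -56], [-59, 121, -56], [-72, 147, -56], [-78, 157.5, -56]], dr=[[0, 0, 0], [0, 0, 0], [0, 0, 0], [0, 0, -0.1], [0, 0, -0.22], [0, 0, -0.34], [0, 0, -0.46], [0, 0, -0.58], [0, 0, -0.7], [0, 0, -0.786]], jaw=35)

```text
time: 50.9
position: [0.6682, -0.1032, 0.237]
tool_rot: [1.373, 2.824, -0.005]
ft_force: [-0.8, 0.5, 0.0]
grip_width: 0.401
grip_force: 0.0
```

send_rows(xyz=[[0, 0, 0], [0, 0, 0], [0, 0, 5], [0, 0, 20], [0, 0, 35], [0, 0, 46], [0, 0, 55], [0, 0, 55], [0, 0, 55], [0, 0, 55]], dr=[[0, 0, 0], [0, 0, 0], [0, 0, 0], [0, 0, 0], [0, 0, 0], [0, 0, 0], [0, 0, 0], [0, 0, 0], [0, 0, 0], [0, 0, 0]])

```text
time: 51.73
position: [0.6653, -0.1004, 0.1852]
tool_rot: [1.381, 2.82, 0.001]
ft_force: [0.9, -0.7, 0.3]
grip_width: 0.398
grip_force: 0.0
```

send_rows(xyz=[[0, 0, 0], [0, 0, 0], [0, 0, 0], [0, 0, 0], [0, 0, 0], [0, 0, 0.1], [0, 0, 0.1], [0, 0, 0.1], [0, 0, 0.2], [0, 0, 0.2]], dr=[[0, 0, 0], [0, 0, 0], [0, 0, 0], [0, 0, 0], [0, 0, 0.01], [0, 0, 0.02], [0, 0, 0.03], [0, 0, 0.04], [0, 0, 0.05], [0, 0, 0.06]], jaw=0)

```text
time: 52.57
position: [0.6644, -0.1013, 0.1843]
tool_rot: [-1.468, -2.777, 0.001]
ft_force: [-4.9, -1.5, 4.6]
grip_width: 0.134
grip_force: 30.0
```

```bash
python3 -c "
from h import *
tq()"
```

```text
t 52.57 h 124.28 Tz [-0.471  1.099  0.086] j7 0.044 F [-4.9 -1.5  4.6] z [ 0.6644 -0.1013  0.1843]
```

send_rows(xyz=[[0, 0, 0], [0, 0, 0.1], [0, 0, 0.1], [0, 0, 0.2], [0, 0, 0.2], [0, 0, 0.3], [0, 0, 0.3], [0, 0, 0.3], [0, 0, 0.4], [0, 0, 0.4]], dr=[[0, 0, 0.015], [0, 0, 0.03], [0, 0, 0.045], [0, 0, 0.06], [0, 0, 0.075], [0, 0, 0.09], [0, 0, 0.105], [0, 0, 0.12], [0, 0, 0.135], [0, 0, 0.15]])

```text
time: 53.4
position: [0.6644, -0.1013, 0.1839]
tool_rot: [-1.672, -2.659, 0.002]
ft_force: [-5.2, -1.6, 4.5]
grip_width: 0.132
grip_force: 30.0
```

```bash
python3 -c "
from h import *
tq()"
```

```text
t 53.4 h 115.67 Tz [-0.487  1.16   0.07 ] j7 0.093 F [-5.2 -1.6  4.5] z [ 0.6644 -0.1013  0.1839]
```

send_rows(xyz=[[0, 0, 0], [0, 0, 0.1], [0, 0, 0.1], [0, 0, 0.2], [0, 0, 0.2], [0, 0, 0.3], [0, 0, 0.3], [0, 0, 0.3], [0, 0, 0.4], [0, 0, 0.4]], dr=[[0, 0, 0.015], [0, 0, 0.03], [0, 0, 0.045], [0, 0, 0.06], [0, 0, 0.075], [0, 0, 0.09], [0, 0, 0.105], [0, 0, 0.12], [0, 0, 0.135], [0, 0, 0.15]])

```text
time: 54.23
position: [0.6643, -0.1013, 0.1836]
tool_rot: [-1.867, -2.526, 0.002]
ft_force: [-5.3, -1.4, 5.0]
grip_width: 0.136
grip_force: 30.0
```

```bash
python3 -c "
from h import *
tq();plan((.6388,.0203),.24,115.7)"
```

```text
t 54.23 h 107.09 Tz [-0.494  1.2    0.05 ] j7 0.068 F [-5.3 -1.4  5. ] z [ 0.6643 -0.1013  0.1836]
t 54.2333 pos [ 0.6643 -0.1013  0.1836] h 107.09 tilt 0.07 F [-5.26 -1.41  5.  ] T [-0.494  1.2    0.05 ] q7 0.69 0.136 30.00004936940968
shift [123.7  11.3 -56.4] drz -0.15
```

send_rows(xyz=[[0, 0, 0], [0, 0, 0.1], [0, 0, 0.1], [0, 0, 0.2], [0, 0, 0.2], [0, 0, 0.3], [0, 0, 0.3], [0, 0, 0.4], [0, 0, 0.4], [0, 0, 0.5]], dr=[[0, 0, 0.018], [0, 0, 0.036], [0, 0, 0.054], [0, 0, 0.072], [0, 0, 0.09], [0, 0, 0.108], [0, 0, 0.126], [0, 0, 0.144], [0, 0, 0.162], [0, 0, 0.18]])

```text
time: 55.07
position: [0.6642, -0.1015, 0.1835]
tool_rot: [-2.086, -2.348, 0.002]
ft_force: [-5.8, -1.2, 7.7]
grip_width: 0.134
grip_force: 30.0
```

```bash
python3 -c "
from h import *
tq();plan((.6388,.0203),.24,115.7)"
```

```text
t 55.07 h 96.76 Tz [-0.473  1.492  0.198] j7 0.018 F [-5.8 -1.2  7.7] z [ 0.6642 -0.1015  0.1835]
t 55.0667 pos [ 0.6642 -0.1015  0.1835] h 96.76 tilt 0.08 F [-5.8  -1.21  7.73] T [-0.473  1.492  0.198] q7 0.53 0.134 30.00018708407879
shift [123.9 -10.9 -56.5] drz -0.33
```

send_rows(xyz=[[0, 0, 0], [0, 0, 0], [0, 0, -15], [0, 0, -40], [17, -2, -56], [45, -4, -56], [76, -7, -56], [104, -9, -56], [118, -10, -56], [124, -11, -56]], dr=[[0, 0, 0], [0, 0, 0], [0, 0, 0], [0, 0, 0], [0, 0, -0.08], [0, 0, -0.16], [0, 0, -0.24], [0, 0, -0.3], [0, 0, -0.33], [0, 0, -0.33]], jaw=35)

```text
time: 55.9
position: [0.6394, 0.0259, 0.2383]
tool_rot: [-1.662, -2.665, -0.003]
ft_force: [0.9, -0.3, 0.0]
grip_width: 0.404
grip_force: 0.0
```

send_rows(xyz=[[0, 0, 0], [0, 0, 0], [0, 0, 5], [0, 0, 20], [0, 0, 35], [0, 0, 46], [0, 0, 55], [0, 0, 55], [0, 0, 55], [0, 0, 55]], dr=[[0, 0, 0], [0, 0, 0], [0, 0, 0], [0, 0, 0], [0, 0, 0], [0, 0, 0], [0, 0, 0], [0, 0, 0], [0, 0, 0], [0, 0, 0]])

```text
time: 56.73
position: [0.6397, 0.0208, 0.1844]
tool_rot: [1.67, 2.66, 0.001]
ft_force: [-0.5, 0.0, 0.3]
grip_width: 0.402
grip_force: 0.0
```

send_rows(xyz=[[0, 0, 0], [0, 0, 0], [0, 0, 0], [0, 0, 0], [0, 0, 0], [0, 0, 0.1], [0, 0, 0.1], [0, 0, 0.2], [0, 0, 0.2], [0, 0, 0.3]], dr=[[0, 0, 0], [0, 0, 0], [0, 0, 0], [0, 0, 0], [0, 0, 0.018], [0, 0, 0.036], [0, 0, 0.054], [0, 0, 0.072], [0, 0, 0.09], [0, 0, 0.108]], jaw=0)

```text
time: 57.57
position: [0.6385, 0.0209, 0.1836]
tool_rot: [-1.813, -2.564, 0.002]
ft_force: [-4.7, -0.9, 5.2]
grip_width: 0.136
grip_force: 30.0
```

```bash
python3 -c "
from h import *
tq()"
```

```text
t 57.57 h 109.47 Tz [-0.351  1.257  0.008] j7 0.155 F [-4.7 -0.9  5.2] z [0.6385 0.0209 0.1836]
```

send_rows(xyz=[[0, 0, 0], [0, 0, 0.1], [0, 0, 0.1], [0, 0, 0.2], [0, 0, 0.2], [0, 0, 0.3], [0, 0, 0.3], [0, 0, 0.3], [0, 0, 0.4], [0, 0, 0.4]], dr=[[0, 0, 0.015], [0, 0, 0.03], [0, 0, 0.045], [0, 0, 0.06], [0, 0, 0.075], [0, 0, 0.09], [0, 0, 0.105], [0, 0, 0.12], [0, 0, 0.135], [0, 0, 0.15]])

```text
time: 58.4
position: [0.6385, 0.0209, 0.1836]
tool_rot: [-2.0, -2.421, 0.001]
ft_force: [-7.1, -1.0, 6.6]
grip_width: 0.134
grip_force: 30.0
```

```bash
python3 -c "
from h import *
tq();plan(K['c'],.24,96)"
```

```text
t 58.4 h 100.9 Tz [-0.336  1.375  0.079] j7 0.068 F [-7.1 -1.   6.6] z [0.6385 0.0209 0.1836]
t 58.4 pos [0.6385 0.0209 0.1836] h 100.9 tilt 0.08 F [-7.07 -0.97  6.63] T [-0.336  1.375  0.079] q7 0.38 0.134 30.000344049185514
shift [-126.4 -121.7  -56.3] drz 0.085
```

send_rows(xyz=[[0, 0, 0], [0, 0, 0], [0, 0, 0], [0, 0, 0], [0, 0, 0], [0, 0, 0], [0, 0, 0], [0, 0, 0], [0, 0, 0], [0, 0, 0]], dr=[[0, 0, 0.008], [0, 0, 0.016], [0, 0, 0.024], [0, 0, 0.032], [0, 0, 0.04], [0, 0, 0.048], [0, 0, 0.056], [0, 0, 0.064], [0, 0, 0.072], [0, 0, 0.08]])

```text
time: 59.23
position: [0.6385, 0.0209, 0.1835]
tool_rot: [-2.095, -2.34, 0.002]
ft_force: [-6.4, -0.4, 5.5]
grip_width: 0.131
grip_force: 30.0
```

```bash
python3 -c "
from h import *
tq();plan(K['c'],.24,96)"
```

```text
t 59.23 h 96.34 Tz [-0.272  1.376  0.129] j7 -0.039 F [-6.4 -0.4  5.5] z [0.6385 0.0209 0.1835]
t 59.2333 pos [0.6385 0.0209 0.1835] h 96.34 tilt 0.08 F [-6.44 -0.35  5.47] T [-0.272  1.376  0.129] q7 0.31 0.131 30.000503920018673
shift [-135.6 -111.2  -56.3] drz 0.006
```

send_rows(xyz=[[0, 0, 0], [0, 0, 0], [0, 0, 0], [0, 0, 0], [0, 0, 0], [0, 0, 0], [0, 0, 0], [0, 0, 0], [0, 0, 0], [0, 0, 0]], dr=[[0, 0, 0.006], [0, 0, 0.012], [0, 0, 0.018], [0, 0, 0.024], [0, 0, 0.03], [0, 0, 0.036], [0, 0, 0.042], [0, 0, 0.048], [0, 0, 0.054], [0, 0, 0.06]])

```text
time: 60.07
position: [0.6385, 0.0209, 0.1835]
tool_rot: [-2.164, -2.276, 0.002]
ft_force: [-6.1, -0.4, 6.1]
grip_width: 0.133
grip_force: 30.0
```

```bash
python3 -c "
from h import *
tq();plan(K['c'],.24,96)"
```

```text
t 60.07 h 92.91 Tz [-0.267  1.271  0.148] j7 -0.085 F [-6.1 -0.4  6.1] z [0.6385 0.0209 0.1835]
t 60.0667 pos [0.6385 0.0209 0.1835] h 92.91 tilt 0.08 F [-6.05 -0.39  6.09] T [-0.267  1.271  0.148] q7 0.25 0.133 30.000478131696582
shift [-142.  -102.9  -56.4] drz -0.054
```

Knob a is snug at about 0.15 Nm, so c is the last one.

send_rows(xyz=[[0, 0, 0], [0, 0, 0], [0, 0, -15], [0, 0, -40], [-16, -12, -56], [-47, -34, -56], [-80, -58, -56], [-112, -81, -56], [-133, -97, -56], [-142, -103, -56]], dr=[[0, 0, 0], [0, 0, 0], [0, 0, 0], [0, 0, 0], [0, 0, -0.054], [0, 0, -0.054], [0, 0, -0.054], [0, 0, -0.054], [0, 0, -0.054], [0, 0, -0.054]], jaw=35)

```text
time: 60.9
position: [0.5418, -0.1306, 0.2395]
tool_rot: [2.108, 2.328, 0.002]
ft_force: [0.1, -1.3, 0.2]
grip_width: 0.401
grip_force: 0.0
```

send_rows(xyz=[[0, 0, 0], [0, 0, 0], [0, 0, 5], [0, 0, 20], [0, 0, 35], [0, 0, 46], [0, 0, 55.5], [0, 0, 55.5], [0, 0, 55.5], [0, 0, 55.5]], dr=[[0, 0, 0], [0, 0, 0], [0, 0, 0], [0, 0, 0], [0, 0, 0], [0, 0, 0], [0, 0, 0], [0, 0, 0], [0, 0, 0], [0, 0, 0]])

```text
time: 61.73
position: [0.5443, -0.1258, 0.184]
tool_rot: [2.1, 2.336, 0.0]
ft_force: [-0.0, 0.5, 0.2]
grip_width: 0.399
grip_force: 0.0
```

send_rows(xyz=[[0, 0, 0], [0, 0, 0], [0, 0, 0], [0, 0, 0], [0, 0, 0], [0, 0, 0], [0, 0, 0.1], [0, 0, 0.1], [0, 0, 0.2], [0, 0, 0.2]], dr=[[0, 0, 0], [0, 0, 0], [0, 0, 0], [0, 0, 0], [0, 0, 0.015], [0, 0, 0.03], [0, 0, 0.045], [0, 0, 0.06], [0, 0, 0.075], [0, 0, 0.09]], jaw=0)

```text
time: 62.57
position: [0.5427, -0.1261, 0.1837]
tool_rot: [-2.204, -2.236, 0.002]
ft_force: [-5.0, 0.6, 6.1]
grip_width: 0.136
grip_force: 30.0
```

```bash
python3 -c "
from h import *
tq()"
```

```text
t 62.57 h 90.82 Tz [0.047 1.287 0.142] j7 0.062 F [-5.   0.6  6.1] z [ 0.5427 -0.1261  0.1837]
```

send_rows(xyz=[[0, 0, 0], [0, 0, 0], [0, 0, 0], [0, 0, 0], [0, 0, 0], [0, 0, 0], [0, 0, 0], [0, 0, 0], [0, 0, 0], [0, 0, 0]], dr=[[0, 0, 0.006], [0, 0, 0.012], [0, 0, 0.018], [0, 0, 0.024], [0, 0, 0.03], [0, 0, 0.036], [0, 0, 0.042], [0, 0, 0.048], [0, 0, 0.054], [0, 0, 0.06]])

```text
time: 63.4
position: [0.5427, -0.1261, 0.1837]
tool_rot: [-2.27, -2.169, 0.002]
ft_force: [-5.2, -0.4, 6.7]
grip_width: 0.136
grip_force: 30.0
```

```bash
python3 -c "
from h import *
tq()"
```

```text
t 63.4 h 87.41 Tz [0.028 1.308 0.153] j7 -0.069 F [-5.2 -0.4  6.7] z [ 0.5427 -0.1261  0.1837]
```

send_rows(xyz=[[0, 0, 0], [0, 0, 0], [0, 0, 0], [0, 0, 0], [0, 0, 0], [0, 0, 0], [0, 0, 0], [0, 0, 0], [0, 0, 0], [0, 0, 0]], dr=[[0, 0, 0.005], [0, 0, 0.01], [0, 0, 0.015], [0, 0, 0.02], [0, 0, 0.025], [0, 0, 0.03], [0, 0, 0.035], [0, 0, 0.04], [0, 0, 0.045], [0, 0, 0.05]])

```text
time: 64.23
position: [0.5427, -0.1261, 0.1837]
tool_rot: [-2.323, -2.112, 0.002]
ft_force: [-6.3, 1.1, 6.4]
grip_width: 0.139
grip_force: 30.0
```

```bash
python3 -c "
from h import *
tq()"
```

```text
t 64.23 h 84.56 Tz [0.    1.3   0.174] j7 -0.104 F [-6.3  1.1  6.4] z [ 0.5427 -0.1261  0.1837]
```

send_rows(xyz=[[0, 0, 0], [0, 0, 0], [0, 0, 0], [0, 0, -15], [0, 0, -40], [0, 0, -70], [0, 0, -90], [0, 0, -100], [0, 0, -100], [0, 0, -100]], dr=[[0, 0, 0], [0, 0, 0], [0, 0, 0], [0, 0, 0], [0, 0, 0], [0, 0, 0], [0, 0, 0], [0, 0, 0], [0, 0, 0], [0, 0, 0]], jaw=40)

```text
time: 65.07
position: [0.5437, -0.1256, 0.2828]
tool_rot: [-2.323, -2.115, -0.001]
ft_force: [-0.3, 0.3, -0.2]
grip_width: 0.456
grip_force: 0.0
```

```bash
python3 -c "
from h import *
tq();ang()
im=get_image('scene');cv2.imwrite('pics/s2.png',cv2.resize(im[130:310,180:400,::-1],None,fx=3,fy=3))"
```

```text
t 65.07 h 84.63 Tz [-0.096  0.102 -0.039] j7 -0.012 F [-0.3  0.3 -0.2] z [ 0.5437 -0.1256  0.2828]
top d 75 [ 0.6633 -0.0945] 97.3
top a 101 [0.6382 0.0208] 93.7
top b 113 [ 0.5171 -0.0045] 83.5
scene b 105 [ 0.5197 -0.0041] 83.3
scene a 120 [0.6411 0.0205] 98.8
scene c 100 [ 0.5448 -0.1343] 90.0
scene d 125 [ 0.6671 -0.1037] 98.9
```

View pics/s2.png

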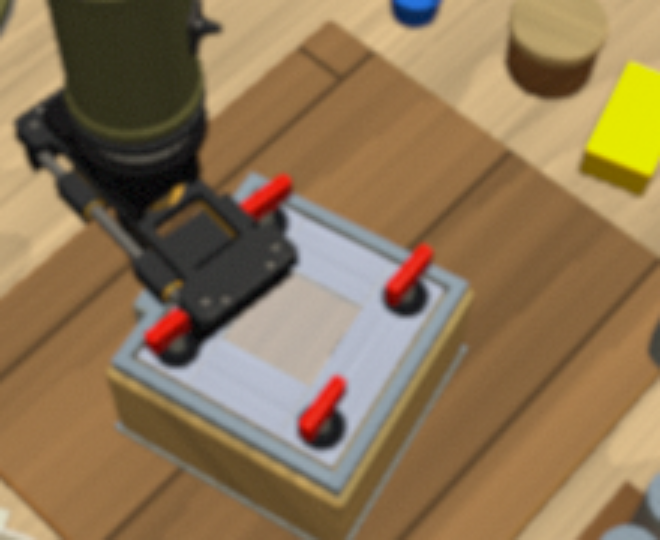

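The cover is seated and the glass is intact. The knobs show at crop (265,200), (410,275), (165,330) and (325,405), and the gripper is clear above c. I'm handing in now.

```bash
python3 -c "
from bench import *
print(close_job())"
```

```text
the job is handed in; nothing more can be done
None
```

I screwed the cover down in the order asked and handed the job in at about 65 s: every knob first got about 35°, a-c before b-d, then all four came up snug at about 0.15–0.20 Nm. The glass looked intact at the end, but whether the cover is level and firmly seated is judged only from noisy torque readings.

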